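Unbolt the centrifuge lid

ROBOT

A 6-joint arm with a two-finger parallel gripper is mounted at the origin on the work surface. World frame = base frame: x ahead of the robot, y to its left, z up, the work surface at z = 0. Lengths are in mm, angles in degrees, forces in N, time in s.
With the tool pointing down it reaches from about 300 to 850 mm from the base axis. Payload 4.2 kg.
Tool frame: the origin (TCP) lies at the very end of the fingers, on their centre line; the grasp point (between the pads) lies 19 mm behind it (env.grip_point_offset is the distance from the TCP to the grasp point, in mm); z points along the fingers, y is the line along which they close (so a half turn about z gives the same grasp; the last joint's range is limited). The gripper opens to 91 mm and grips with 3 to 60 N. Pads are 32 mm wide; open, the fingers measure 118 mm over their backs; the gripper's body (76 mm by 178 mm) begins 60 mm behind the grasp point.
Start: joints at [62.968, 18.312, 89.639, -0, 72.044, -1.146], TCP at [251.041, 517.321, 213.976] pointing down, gripper open.
Joint ranges: [-177.97, 177.97], [-48.28, 115.42], [12.27, 149.76], [-77.06, 257.06], [2.81, 150.46], [-146.56, 146.56]. Speed limits (degrees/s): [147.25, 147.25, 180, 180, 180, 180].

INTERFACE

Orientations are given as [roll, pitch, yaw] about the fixed x, y, z axes, in that order (R = Rz(yaw) Ry(pitch) Rx(roll)).
In Python, from workcell import env gives the robot as it stands. The module is installed in compiled form; this text tells all that it offers.
- The arm moves only by the tool arm_command, never from a script. Its argument "rows" is a list of rows, each an object with "delta_pos": the shift along the tool's x, y, z in mm, a list of three; "roll": the turn about the tool's z in units of 5 degrees (1.0 is 5 degrees); "jaw": the opening in per cent of the stroke, from 0 (shut) to 100 (fully open). A call has 1 to 20 rows; each row is the pose to reach, as a shift and turn from the pose commanded when the call began, along the tool's axes at that moment; what a row does not reach only later rows make up. A row lasts 1/12 s, in which the tool goes at most 41.7 mm and 7.16 degrees, less where a joint would pass 70% of its speed; a pose out of reach is approached as far as the arm can. A call with a gripper value outside its range is refused whole. The fingers move at their own pace and stop on an object; "squeeze" is the grip in N (left out, the last holds). Time passes only in rows, so rows that repeat a pose let the fingers close. It gives the time, the measured TCP pose, the force, the opening and the grip force at its end, in the units of the state.
- env.state(): the state, without advancing time (a new reading comes with each control period).
- env.grab_frame(name): name is "scene" or "side" or "wrist"; returns a dict with "img" (400x640x3 uint8, blue, green, red), "z_map" (400x640 float32, mm along the optical axis (not along the pixel's ray), 0 where there is no reading), "fov_y" (degrees; the focal length in pixels is half the picture's height over the tangent of half this angle, whatever the lens; pixels are square), "cx", "cy" (the principal point, pixels), "R" (3x3) and "t" (3): a world point X has camera coordinates R X + t; the wrist camera has in their place "T_tool_cam" (4x4, takes a point from camera to tool coordinates, whose origin is the TCP and whose axes are the flange's). Camera axes: x right, y down, z forward; pixel columns grow to the right and rows downward; lengths in mm; the calibration is good to about 2 mm. A picture is of the moment at which its call begins: read the wrist's pose just before it.
- env.job_done(): hands the job in; it is judged then, once.
The state is a dict: "time_s": time; "qpos": joint angles; "qvel": joint speeds; "effort": joint torques, N m; "ee_pos": TCP position; "ee_rot": TCP orientation; "force": force on the tool from outside, world axes, zero at the start; "torque": the same for the moment, N m; "gripper_width": finger opening in mm; "gripper_force": force on a finger pad.
Only numpy, scipy, OpenCV 4.12 (cv2) and the standard library are available. Lean on these libraries where they do the work, as an engineer would, in place of code of your own. Each camera call takes 0.05 s, during which the arm holds its last target. There are 200 camera calls.

TASK

The rotor has stopped: unbolt the lid of the bench centrifuge. Hold the yellow spring catch down with one fingertip and, keeping it down all the way, push the red tab of the bolt with the other fingertip until the bolt is fully drawn back; then let go so that the catch springs up and keeps the bolt back. Nothing needs gripping and nothing is to be picked up: leave the lid shut and the glassware and tube rack around the machine where they stand.

Things in the scene. Friction and masses are not known exactly. Their poses are not given: they have to be found in the camera images.
- centrifuge: White bench centrifuge, fixed, 300 mm wide, 400 mm deep, grey lid with a round clear window. Origin on the bench below the bolt's line; +x to its rear (the way the bolt is drawn, away from the robot), +y left, z up. It spans x -170 to 230, y -150 to 150 mm. The front console (x below -88 mm) is 165 mm high, its two black dials (y +-100) 182 mm; the lid's top is at 185 mm.
- bolt (a joint): Travel of the steel bolt along the machine's +x, in m: 0 home in its keeper (as found), 0.034 fully back on its stop. About 3 N of friction; stays where left. With the catch up it is blocked by a tooth of the catch behind a lug on the rod; the lug passes once the catch is 5.5 mm down. Beyond 0.032 the tooth can rise again and keeps the bolt back.
- bolt_tab (a point): Middle of the red thumb tab's top edge, on the face towards the robot (the face to push); moves with the bolt. Axes as the machine. The upright tab is 24 mm wide (y), 8 mm thick (from this point to +x) and stands 42 mm above the steel rod (12 mm thick, along x). At home this point is at x -49, y 0, z 250 mm of the machine.
- catch (a joint): How far the yellow catch bar is pressed down, in m: 0 up (as found), 0.008 on its stop. A spring holds it up: it yields at 3.4 N and takes 6.6 N at the stop; let go, it rises by itself.
- catch_top (a point): Centre of the catch bar's level, ribbed top face; moves with it. Axes as the machine. The face is 70 mm long (x) by 26 mm wide (y); it works wherever it is pressed, and a fingertip can slide along it. When up it is at x -45, y -50, z 230 mm of the machine: 50 mm to the right (-y) of the bolt's line, 20 mm below the tab's top (28 mm when pressed).
- keeper (a point): Top centre of the steel keeper on the console in front of the lid, 30 mm wide (y), 12 mm long (x), 218 mm above the bench, at x -106, y 0 mm of the machine. The bolt's rod runs through it, then through two guides on the lid (x -80 to -68 and 10 to 22, y -14 to 14 mm, tops at 210 mm). The catch bar sits in a black housing (x -84 to -6, y -67 to -33 mm, top at 208 mm).
- lid_front (a point): Middle of the top front edge of the grey lid, 185 mm above the bench at x -87, y 0 mm of the machine when shut (as found); axes as the machine, z up. The lid (1.2 kg) is hinged 312 mm behind this edge and would tilt up about y when lifted. It is to stay shut.
- vial: Bystander: corked glass vial, 24 mm across, 68 mm high, standing on the bench beside the machine; origin under its centre.
- beaker: Bystander: glass beaker, 68 mm across, 85 mm high, on the bench; origin under its centre.
- dishes: Bystander: stack of two closed petri dishes, 92 mm across, 33 mm high, on the bench; origin under its centre.
- rack: Bystander: blue rack 100 x 60 mm with three capped tubes, 95 mm high in all, on the bench; origin under its centre.

How it is judged:
By the outcome, as a careful person would: the job done as asked, in the order asked, and still so for the second after the job is handed in, with the robot touching nothing.
It also fails if it takes over 35 s, if anything falls off the work surface, if the arm or the gripper's body presses on something with over 40 N, if the wrist force passes 120 N, or if a joint passes its speed limit or range.

## Working session

There is one attempt and no reset: what is moved stays moved. The work goes in short steps, Python scripts to look and compute and a tool call to move; the robot and the scene stay as the last step left them, time stands still between calls to the robot, and variables do not carry over. Pictures are saved under pics/ and viewed, at most 10 in all, crops included, and the job is handed in when it is done.

Besides the shell and the picture viewer there is one more tool, called after "Request:" in YAML: its name, and indented under it one key for each argument. arm_command: Moves the arm, as the interface text tells. Its arguments: {"type":"object","properties":{"rows":{"type":"array"},"squeeze":{"type":"number"}},"required":["rows"]}

```bash
mkdir -p pics
cat > h.py <<'E'
import numpy as np, cv2
from workcell import env
def K(f):
    h=f["img"].shape[0]; return h/2/np.tan(np.radians(f["fov_y"])/2)
def world(f,u,v,z=None):
    d=np.array([(u-f["cx"])/K(f),(v-f["cy"])/K(f),1.0]); R=np.array(f["R"]); t=np.array(f["t"])
    c=-R.T@t; r=R.T@d
    return c+r*((z-c[2])/r[2])
def cloud(f):
    z=f["z_map"]; v,u=np.mgrid[:z.shape[0],:z.shape[1]]
    P=np.stack([(u-f["cx"])/K(f)*z,(v-f["cy"])/K(f)*z,z],-1)
    return (P-np.array(f["t"]))@np.array(f["R"])
E
python3 - <<'E'
from h import *
s=env.state(); print({k:np.round(v,2) for k,v in s.items()})
for n in("scene","side"):
    f=env.grab_frame(n); cv2.imwrite(f"pics/{n}0.png",f["img"])
    W=cloud(f); hsv=cv2.cvtColor(f["img"],cv2.COLOR_BGR2HSV)
    for c,lo,hi in(("red",(0,150,80),(8,255,255)),("yellow",(20,120,100),(34,255,255))):
        m=cv2.inRange(hsv,lo,hi); nn,l,st,ce=cv2.connectedComponentsWithStats(m)
        for i in range(1,nn):
            if st[i,4]>30:
                p=W[(l==i)&(f["z_map"]>0)]
                print(n,c,st[i],ce[i].round(1),np.percentile(p,[3,50,97],axis=0).round(1).tolist() if len(p) else None)
E
```

```text
{'time_s': np.float64(0.0), 'qpos': array([62.97, 18.35, 89.71, -0.  , 72.04, -1.15]), 'qvel': array([ 0.08, -0.05,  0.01,  0.05,  0.08,  0.06]), 'effort': array([  0.  , -41.25, -23.2 ,   0.07,   0.05,  -0.  ]), 'ee_pos': array([250.82, 516.85, 213.1 ]), 'ee_rot': array([-179.9 ,   -0.  ,  154.11]), 'force': array([-0.33,  0.14, -0.48]), 'torque': array([-0.05,  0.02,  0.01]), 'gripper_force': np.float64(0.0), 'gripper_width': np.float64(91.26)}
scene red [446   5   9   6  37] [450.    7.2] [[-311.9, 385.6, 181.5], [-296.4, 396.8, 185.9], [-283.9, 411.0, 191.5]]
scene yellow [301 158  21  23 241] [311.1 169.6] [[518.2, -3.3, 226.8], [551.8, 14.8, 230.0], [580.4, 31.3, 233.1]]
side red [  0 386  45  14 320] [ 18.9 392.4] [[865.7, -1193.1, -755.8], [878.5, -1115.7, -749.3], [898.7, -1038.6, -742.8]]
side yellow [306 167  22  22 237] [316.9 177.8] [[518.1, -2.6, 227.1], [552.1, 16.2, 230.0], [581.0, 33.5, 232.3]]
```

View pics/scene0.png

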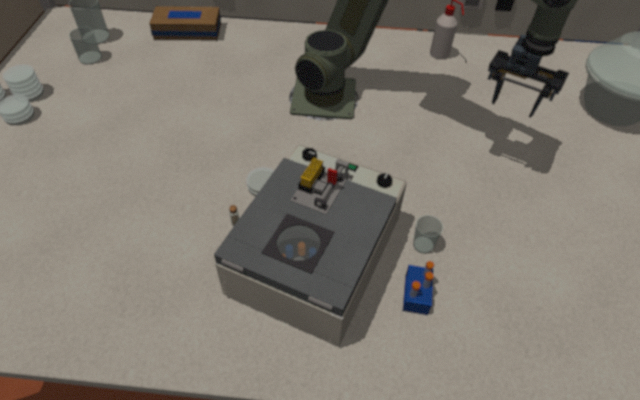

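View pics/side0.png

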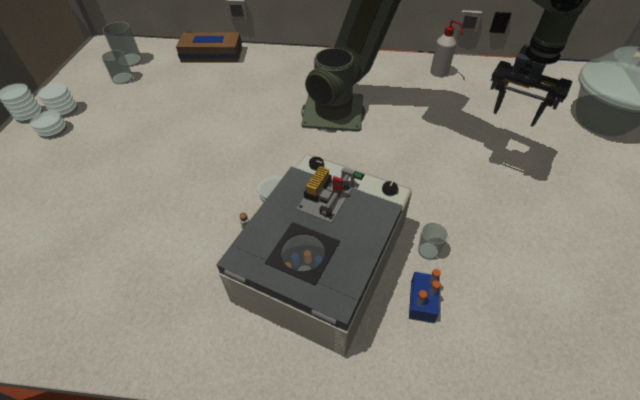

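Both views show the machine turned by about -28°. The yellow catch is at (311,170) in scene and (317,178) in side; the red tab is at (333,176) and (338,183). Next I'll measure the yaw from the lid and then the tab.

Run:
```python
from h import *
for n in("scene","side"):
    f=env.grab_frame(n); W=cloud(f); hsv=cv2.cvtColor(f["img"],cv2.COLOR_BGR2HSV)
    ok=(f["z_map"]>0)&(W[...,0]>350)&(W[...,0]<1050)&(abs(W[...,1]-30)<350)
    m=ok&(W[...,2]>150)&(W[...,2]<192)
    P=W[m][:,:2].astype(np.float32); r=cv2.minAreaRect(P); print(n,"body",r,np.median(W[ok&(W[...,2]>178)&(W[...,2]<192)][:,2]))
    y=ok&(cv2.inRange(hsv,(18,100,60),(36,255,255))>0)&(W[...,2]>227)
    r=cv2.minAreaRect(W[y][:,:2].astype(np.float32)); print("catch top",r,np.median(W[y],0))
    red=ok&((cv2.inRange(hsv,(0,110,50),(10,255,255))|cv2.inRange(hsv,(170,110,50),(180,255,255)))>0)&(W[...,2]>205)
    v,u=np.nonzero(red); print("red",u.mean(),v.mean(),u.min(),u.max(),v.min(),v.max(),np.percentile(W[red],[3,50,97],axis=0).round(1).tolist())
    k=red&(W[...,2]>244); print("red top",k.sum(),W[k].mean(0))
```

```text
scene body ((638.48828125, 38.167572021484375), (298.5849304199219, 406.109619140625), 70.62066650390625) 185.2536320527593
catch top ((548.3535766601562, 16.045156478881836), (26.603166580200195, 72.76924896240234), 71.17097473144531) [550.07403496  15.50025516 230.21868356]
red 331.8503937007874 175.8740157480315 327 336 168 184 [[563.2, 53.7, 213.3], [568.8, 63.2, 233.8], [572.7, 72.6, 250.7]]
red top 36 [567.46766894  62.95285675 248.64689989]
side body ((639.6744995117188, 38.613555908203125), (297.59527587890625, 403.06158447265625), 70.26878356933594) 185.07799952933868
catch top ((549.8728637695312, 16.591060638427734), (27.117712020874023, 70.90025329589844), 69.8160171508789) [552.07128802  16.75380778 230.00257256]
red 337.1307692307692 183.91538461538462 333 342 176 192 [[564.5, 54.2, 211.4], [568.8, 63.7, 234.9], [573.0, 73.2, 250.6]]
red top 40 [568.03035148  64.09592509 248.23850728]
```

Request:
arm_command:
  rows:
    - {"delta_pos":[0,0,-38],"roll":0,"jaw":40}
    - {"delta_pos":[0,0,-76],"roll":0,"jaw":40}
    - {"delta_pos":[-30,-20,-76],"roll":-0.3,"jaw":40}
    - {"delta_pos":[-60,-39,-76],"roll":-0.6,"jaw":40}
    - {"delta_pos":[-90,-58,-76],"roll":-0.9,"jaw":40}
    - {"delta_pos":[-120,-78,-76],"roll":-1.26,"jaw":40}
    - {"delta_pos":[-150,-97,-76],"roll":-1.26,"jaw":40}
    - {"delta_pos":[-180,-117,-76],"roll":-1.26,"jaw":40}
    - {"delta_pos":[-210,-136,-76],"roll":-1.26,"jaw":40}
    - {"delta_pos":[-240,-156,-76],"roll":-1.26,"jaw":40}
    - {"delta_pos":[-270,-175,-76],"roll":-1.26,"jaw":40}
    - {"delta_pos":[-300,-195,-76],"roll":-1.26,"jaw":40}
    - {"delta_pos":[-330,-214,-76],"roll":-1.26,"jaw":40}
    - {"delta_pos":[-360,-233,-76],"roll":-1.26,"jaw":40}
    - {"delta_pos":[-390,-253,-76],"roll":-1.26,"jaw":40}
    - {"delta_pos":[-420,-272,-76],"roll":-1.26,"jaw":40}
    - {"delta_pos":[-445,-289,-76],"roll":-1.26,"jaw":40}
    - {"delta_pos":[-459,-298,-76],"roll":-1.26,"jaw":40}
    - {"delta_pos":[-459,-298,-76],"roll":-1.26,"jaw":40}
    - {"delta_pos":[-459,-298,-76],"roll":-1.26,"jaw":40}

```text
time_s: 1.87
ee_pos: [533.8, 48.4, 289.5]
ee_rot: [180.0, -0.1, 160.3]
force: [-1.1, 0.6, -0.3]
gripper_width: 36.4
gripper_force: 0.0
```

Run:
```python
from h import *
s=env.state(); print({k:np.round(s[k],2) for k in("time_s","ee_pos","ee_rot","force","gripper_width")})
f=env.grab_frame("wrist"); T=np.array(f["T_tool_cam"]); print(T.round(3))
from scipy.spatial.transform import Rotation as Ro
Rt=Ro.from_euler("xyz",s["ee_rot"],degrees=True).as_matrix()
Rc=(Rt@T[:3,:3]); c=Rt@T[:3,3]+s["ee_pos"]
f["R"]=Rc.T; f["t"]=-Rc.T@c
W=cloud(f); hsv=cv2.cvtColor(f["img"],cv2.COLOR_BGR2HSV)
a=np.radians(-19.6); o=np.array([610.2,48.5]); M=np.array([[np.cos(a),np.sin(a)],[-np.sin(a),np.cos(a)]])
print("tcp in machine",M@(s["ee_pos"][:2]-o))
for n,m in(("yel",cv2.inRange(hsv,(18,100,60),(36,255,255))>0),("red",(cv2.inRange(hsv,(0,110,50),(10,255,255))|cv2.inRange(hsv,(170,110,50),(180,255,255)))>0)):
    m=m&(f["z_map"]>0)&(W[...,2]>205)&(W[...,2]<260); v,u=np.nonzero(m)
    if len(u):
        p=W[m]; q=(p[:,:2]-o)@M.T; t=p[:,2]>(226 if n=="yel" else 244)
        print(n,u.mean(),v.mean(),len(u),np.percentile(q[t],[2,50,98],axis=0).round(1).tolist(),np.percentile(p[:,2],98), cv2.minAreaRect(p[t][:,:2].astype(np.float32)))
cv2.imwrite("pics/w1.png",f["img"])
```

```text
{'time_s': np.float64(1.87), 'ee_pos': array([533.8 ,  48.42, 289.47]), 'ee_rot': array([ 1.7999e+02, -8.0000e-02,  1.6031e+02]), 'force': array([-1.05,  0.6 , -0.33]), 'gripper_width': np.float64(36.4)}
[[-1.00000e-03 -9.56000e-01 -2.93000e-01  8.25170e+01]
 [ 1.00000e+00 -1.00000e-03  0.00000e+00 -6.34000e-01]
 [-0.00000e+00 -2.93000e-01  9.56000e-01 -1.70503e+02]
 [ 0.00000e+00  0.00000e+00  0.00000e+00  1.00000e+00]]
tcp in machine [-71.94401946 -25.69852452]
yel 292.1890930646117 230.16597510373444 1687 [[-80.6, -63.9], [-59.0, -46.6], [-13.4, -39.3]] 230.89158547850874 ((549.080078125, 15.321640968322754), (25.862300872802734, 69.55597686767578), 71.26171112060547)
red 343.68232662192395 245.51901565995524 447 [[-50.0, -13.8], [-47.5, -8.7], [-43.4, -3.7]] 250.32474877229 ((563.2349853515625, 55.996395111083984), (10.39891529083252, 7.035144805908203), 71.04052734375)
```

View pics/w1.png

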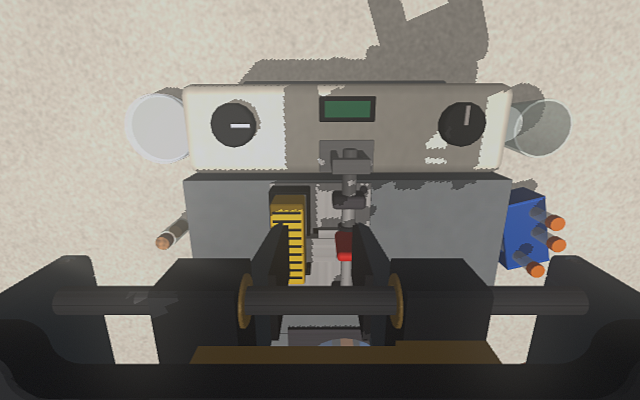

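The wrist view puts the catch at (290,245) under the left finger and the tab at (344,246) ahead of the right finger. Both agree with the model, so I'll descend.

Request:
arm_command:
  rows:
    - {"delta_pos":[0,0,15],"roll":0,"jaw":40}
    - {"delta_pos":[0,0,30],"roll":0,"jaw":40}
    - {"delta_pos":[0,0,42],"roll":0,"jaw":40}
    - {"delta_pos":[0,0,52],"roll":0,"jaw":40}
    - {"delta_pos":[0,0,57],"roll":0,"jaw":40}
    - {"delta_pos":[0,0,57],"roll":0,"jaw":40}
    - {"delta_pos":[0,0,57],"roll":0,"jaw":40}

```text
time_s: 2.5
ee_pos: [533.9, 49.4, 233.3]
ee_rot: [180.0, 0.0, 160.5]
force: [-1.0, 0.7, -0.7]
gripper_width: 36.5
gripper_force: 0.0
```

Request:
arm_command:
  rows:
    - {"delta_pos":[0,0,2],"roll":0,"jaw":40}
    - {"delta_pos":[0,0,4],"roll":0,"jaw":40}
    - {"delta_pos":[0,0,6],"roll":0,"jaw":40}
    - {"delta_pos":[0,0,6],"roll":0,"jaw":40}
    - {"delta_pos":[0,0,6],"roll":0,"jaw":40}

```text
time_s: 2.92
ee_pos: [534.5, 49.0, 227.7]
ee_rot: [179.9, 0.1, 160.4]
force: [0.1, 1.7, 4.1]
gripper_width: 36.4
gripper_force: 2.0
```

Request:
arm_command:
  rows:
    - {"delta_pos":[0,0,2],"roll":0,"jaw":40}
    - {"delta_pos":[0,0,4],"roll":0,"jaw":40}
    - {"delta_pos":[0,0,5],"roll":0,"jaw":40}
    - {"delta_pos":[0,0,5],"roll":0,"jaw":40}
    - {"delta_pos":[0,0,5],"roll":0,"jaw":40}

```text
time_s: 3.33
ee_pos: [534.4, 49.0, 222.5]
ee_rot: [179.9, 0.1, 160.4]
force: [-0.5, 2.0, 5.6]
gripper_width: 36.1
gripper_force: 3.0
```

Request:
arm_command:
  rows:
    - {"delta_pos":[0,0,0.5],"roll":0,"jaw":40}
    - {"delta_pos":[0,0,1],"roll":0,"jaw":40}
    - {"delta_pos":[0,0,1],"roll":0,"jaw":40}
    - {"delta_pos":[0,0,1],"roll":0,"jaw":40}

```text
time_s: 3.67
ee_pos: [534.5, 49.0, 222.1]
ee_rot: [179.9, 0.1, 160.4]
force: [-0.5, 2.6, 8.3]
gripper_width: 36.3
gripper_force: 4.3
```

Request:
arm_command:
  rows:
    - {"delta_pos":[-2,0,0],"roll":0,"jaw":40}
    - {"delta_pos":[-4,0,0],"roll":0,"jaw":40}
    - {"delta_pos":[-6,0,0],"roll":0,"jaw":40}
    - {"delta_pos":[-8,0,0],"roll":0,"jaw":40}
    - {"delta_pos":[-10,0,0],"roll":0,"jaw":40}
    - {"delta_pos":[-12,0,0],"roll":0,"jaw":40}
    - {"delta_pos":[-12,0,0],"roll":0,"jaw":40}

```text
time_s: 4.25
ee_pos: [540.6, 46.3, 222.1]
ee_rot: [-180.0, -0.6, 160.4]
force: [-12.7, 5.7, 16.8]
gripper_width: 36.4
gripper_force: 8.7
```

Run:
```python
from h import *
f=env.grab_frame("wrist"); a=f["img"][160:360,220:420]
g=env.grab_frame("side"); b=g["img"][140:220,270:390]
cv2.imwrite("pics/w2.png",np.hstack([cv2.resize(a,(400,400),interpolation=2),cv2.resize(b,(400,400*80//120),interpolation=2) if 0 else cv2.copyMakeBorder(cv2.resize(b,(400,266),interpolation=2),0,134,0,0,0)]))
s=env.state(); print({k:np.round(s[k],2) for k in("time_s","ee_pos","ee_rot","force","torque","effort","gripper_width")})
W=cloud(g); hsv=cv2.cvtColor(g["img"],cv2.COLOR_BGR2HSV)
m=(cv2.inRange(hsv,(18,100,60),(36,255,255))>0)&(W[...,2]>205)
print("yel z",np.percentile(W[m],[2,25,50,75,98],axis=0).round(1).tolist())
red=((cv2.inRange(hsv,(0,110,50),(10,255,255))|cv2.inRange(hsv,(170,110,50),(180,255,255)))>0)&(abs(W[...,2]-230)<25)
print("red",np.percentile(W[red],[3,50,97],axis=0).round(1).tolist())
```

```text
{'time_s': np.float64(4.35), 'ee_pos': array([540.55,  46.35, 222.08]), 'ee_rot': array([-180.  ,   -0.57,  160.37]), 'force': array([-12.04,   5.03,  16.15]), 'torque': array([ 0.67,  2.31, -0.22]), 'effort': array([ -3.26, -28.54, -22.92,  -1.62,  -3.98,  -0.2 ]), 'gripper_width': np.float64(36.5)}
yel z [[528.1, -3.9, 209.4], [552.2, 6.0, 220.1], [566.2, 12.5, 221.4], [578.2, 20.4, 222.5], [585.7, 51.2, 277.2]]
red [[-289.5, 52.2, 209.2], [571.1, 65.4, 229.1], [576.1, 429.0, 250.3]]
```

View pics/w2.png

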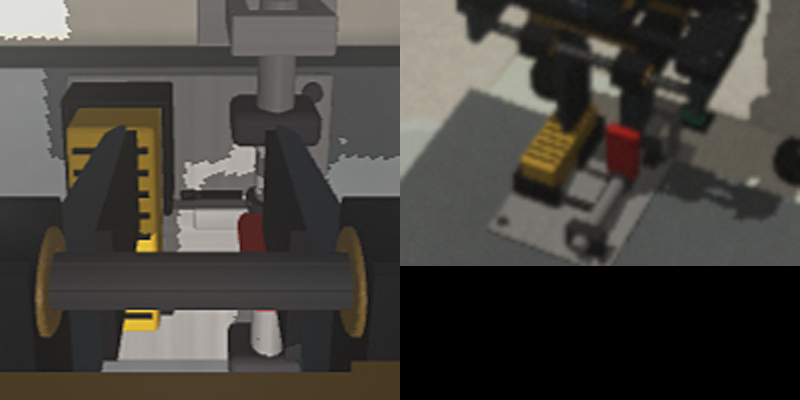

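The catch reads about 8 mm down (top z≈221) and the finger is against the tab (wrist crop about (250,230)). Sliding friction is loading the arm, so I'll ease the down force slightly and keep pushing.

Request:
arm_command:
  rows:
    - {"delta_pos":[0,0,-0.5],"roll":0,"jaw":40}
    - {"delta_pos":[-1,0,-1],"roll":0,"jaw":40}
    - {"delta_pos":[-2,0,-1],"roll":0,"jaw":40}
    - {"delta_pos":[-3,0,-1],"roll":0,"jaw":40}
    - {"delta_pos":[-3,0,-1],"roll":0,"jaw":40}

```text
time_s: 4.77
ee_pos: [543.6, 45.2, 222.2]
ee_rot: [-180.0, -0.6, 160.4]
force: [-10.7, 4.9, 11.2]
gripper_width: 36.4
gripper_force: 7.4
```

Request:
arm_command:
  rows:
    - {"delta_pos":[-2,0,0],"roll":0,"jaw":40}
    - {"delta_pos":[-4,0,0],"roll":0,"jaw":40}
    - {"delta_pos":[-6,0,0],"roll":0,"jaw":40}
    - {"delta_pos":[-8,0,0],"roll":0,"jaw":40}
    - {"delta_pos":[-10,0,0],"roll":0,"jaw":40}
    - {"delta_pos":[-12,0,0],"roll":0,"jaw":40}
    - {"delta_pos":[-14,0,0],"roll":0,"jaw":40}
    - {"delta_pos":[-15,0,0],"roll":0,"jaw":40}
    - {"delta_pos":[-15,0,0],"roll":0,"jaw":40}

```text
time_s: 5.52
ee_pos: [557.9, 40.2, 222.2]
ee_rot: [-180.0, -0.6, 160.4]
force: [-9.9, 4.2, 10.4]
gripper_width: 36.1
gripper_force: 7.1
```

Request:
arm_command:
  rows:
    - {"delta_pos":[-2,0,0],"roll":0,"jaw":40}
    - {"delta_pos":[-4,0,0],"roll":0,"jaw":40}
    - {"delta_pos":[-6,0,0],"roll":0,"jaw":40}
    - {"delta_pos":[-8,0,0],"roll":0,"jaw":40}
    - {"delta_pos":[-10,0,0],"roll":0,"jaw":40}
    - {"delta_pos":[-12,0,0],"roll":0,"jaw":40}
    - {"delta_pos":[-13,0,0],"roll":0,"jaw":40}
    - {"delta_pos":[-14,0,0],"roll":0,"jaw":40}
    - {"delta_pos":[-14,0,0],"roll":0,"jaw":40}

```text
time_s: 6.27
ee_pos: [569.6, 36.0, 222.2]
ee_rot: [-180.0, -0.8, 160.4]
force: [-14.6, 6.2, 12.3]
gripper_width: 36.5
gripper_force: 9.4
```

Request:
arm_command:
  rows:
    - {"delta_pos":[-1,0,0],"roll":0,"jaw":40}
    - {"delta_pos":[-2,0,0],"roll":0,"jaw":40}
    - {"delta_pos":[-3,0,0],"roll":0,"jaw":40}
    - {"delta_pos":[-3,0,0],"roll":0,"jaw":40}

```text
time_s: 6.6
ee_pos: [569.7, 36.0, 222.2]
ee_rot: [-179.9, -1.1, 160.5]
force: [-21.2, 8.1, 16.4]
gripper_width: 36.9
gripper_force: 12.6
```

Run:
```python
from h import *
for n in("scene","side"):
    g=env.grab_frame(n); W=cloud(g); hsv=cv2.cvtColor(g["img"],cv2.COLOR_BGR2HSV)
    red=((cv2.inRange(hsv,(0,110,50),(10,255,255))|cv2.inRange(hsv,(170,110,50),(180,255,255)))>0)&(abs(W[...,2]-230)<25)&(abs(W[...,0]-580)<60)&(abs(W[...,1]-60)<60)
    p=W[red]; d=p[:,:2]-[610.2,48.5]; a=np.radians(-19.6)
    x=d@[np.cos(a),np.sin(a)]; y=d@[-np.sin(a),np.cos(a)]
    print(n,len(p),np.percentile(x,[3,50,97]),np.percentile(y,[3,50,97]),np.percentile(p[:,2],[3,50,97]))
    if n=="side": cv2.imwrite("pics/s3.png",cv2.resize(g["img"][140:230,270:400],None,fx=5,fy=5,interpolation=2))
```

```text
scene 143 [-18.75207043 -10.30859825  -7.41898122] [-11.57224922  -0.85203695   9.33047582] [211.63236428 236.13696425 251.65781976]
side 146 [-16.96514542  -9.5378864   -7.84743957] [-10.50936996   0.20642985  11.12072354] [211.74402469 235.54980486 251.2242921 ]
```

View pics/s3.png

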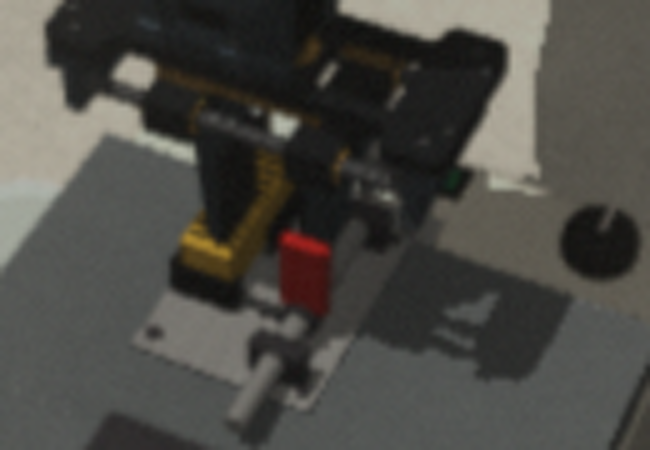

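The far face of the tab has moved from x≈-44 to about -10, which is 34 mm of travel, and the force rose against the stop. I'll lift so the catch rises while the bolt is still held, then back off and go up.

Request:
arm_command:
  rows:
    - {"delta_pos":[0,0,-3],"roll":0,"jaw":40}
    - {"delta_pos":[1,0,-6],"roll":0,"jaw":40}
    - {"delta_pos":[2,0,-9],"roll":0,"jaw":40}
    - {"delta_pos":[2,0,-12],"roll":0,"jaw":40}
    - {"delta_pos":[2,0,-14],"roll":0,"jaw":40}
    - {"delta_pos":[2,0,-14],"roll":0,"jaw":40}

```text
time_s: 7.2
ee_pos: [570.2, 35.3, 232.3]
ee_rot: [-179.8, -1.0, 160.5]
force: [-9.3, 6.1, -7.0]
gripper_width: 36.7
gripper_force: 5.0
```

Request:
arm_command:
  rows:
    - {"delta_pos":[4,0,0],"roll":0,"jaw":40}
    - {"delta_pos":[8,0,0],"roll":0,"jaw":40}
    - {"delta_pos":[12,0,0],"roll":0,"jaw":40}
    - {"delta_pos":[16,0,0],"roll":0,"jaw":40}
    - {"delta_pos":[16,0,-10],"roll":0,"jaw":40}
    - {"delta_pos":[16,0,-30],"roll":0,"jaw":40}
    - {"delta_pos":[16,0,-60],"roll":0,"jaw":40}
    - {"delta_pos":[40,0,-90],"roll":0,"jaw":40}
    - {"delta_pos":[70,0,-110],"roll":0,"jaw":40}
    - {"delta_pos":[100,0,-120],"roll":0,"jaw":40}
    - {"delta_pos":[130,0,-120],"roll":0,"jaw":40}
    - {"delta_pos":[130,0,-120],"roll":0,"jaw":40}

```text
time_s: 8.2
ee_pos: [450.1, 78.3, 359.0]
ee_rot: [179.9, 0.1, 160.5]
force: [-0.8, 0.8, -0.3]
gripper_width: 36.0
gripper_force: 0.0
```

Run:
```python
from h import *
print(env.state()["force"])
for n in("scene","side"):
    g=env.grab_frame(n); W=cloud(g); hsv=cv2.cvtColor(g["img"],cv2.COLOR_BGR2HSV); a=np.radians(-19.6)
    box=(abs(W[...,2]-230)<25)&(abs(W[...,0]-580)<70)&(abs(W[...,1]-50)<70)
    for c,m in(("red",cv2.inRange(hsv,(0,110,50),(10,255,255))|cv2.inRange(hsv,(170,110,50),(180,255,255))),("yel",cv2.inRange(hsv,(18,100,60),(36,255,255)))):
        p=W[(m>0)&box]; x=(p[:,:2]-[610.2,48.5])@[np.cos(a),np.sin(a)]
        print(n,c,np.percentile(x,[3,50,97]).round(1),np.percentile(p[:,2],[3,50,75,90,97]).round(1))
    if n=="side": cv2.imwrite("pics/s4.png",cv2.resize(g["img"][130:350,220:460],None,fx=2.5,fy=2.5,interpolation=2))
```

```text
[-0.84093893  0.78053088 -0.34786444]
scene red [-14.8 -10.2  -7.4] [211.2 234.3 246.8 249.7 251.3]
scene yel [-77.  -36.9 -11.4] [210.2 229.4 230.9 231.9 233.2]
side red [-13.6  -9.7  -7.7] [212.4 234.1 245.6 249.4 250.5]
side yel [-77.2 -37.5 -11.1] [211.5 229.7 230.6 231.5 232.4]
```

View pics/s4.png

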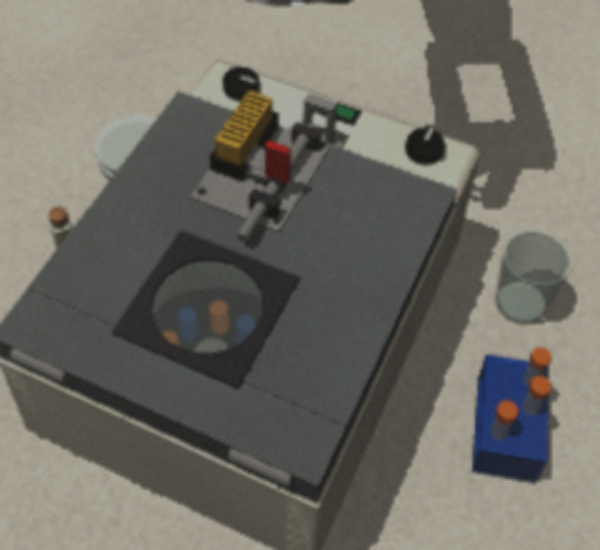

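The catch is back up (top z≈230, crop (245,128)) and the bolt is still fully drawn back (tab at (277,160)). The lid is shut, the bystanders in view are standing, and the arm is clear.

```bash
python3 -c "
from workcell import env
print(env.job_done())"
```

```text
the job is handed in; nothing more can be done
None
```

The bolt is drawn fully back (about 34 mm by camera) and kept there by the catch, which sprang up again; the lid is shut, nothing else was touched, and the job was handed in at about 8 s.

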